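Re-lock a cast carriage against its sprung stop

TASK

The carriage with the plaster cast stands locked on its slide: flick its brake lever up to release it, slide the carriage along against the stop until the stop's sprung buffer is pressed about halfway in (never to the bottom), and while you keep it pressed there push the lever fully down, so that the brake holds the carriage against the buffer after you have let go. Keep off the cast, and leave the other things on the bench where they are.

Things in the scene. Friction and masses are not known exactly. Their poses are not given: they have to be found in the camera images.
- base: Aluminium base plate of the slide, 68 (x) x 270 (y) x 10 mm, screwed down, with a steel guide rail along its y axis. Origin on the bench under the rail's middle; z up; the lever side (-x) faces the robot. The stop, a grey block with a black thumbscrew on top, sits on the rail in the +y half, fixed, but at a different place each time which is not measured: feel for it.
- carriage (a joint): Travel of the carriage along the base's +y, m: 0 to 0.135; starts locked at 0.004 to 0.03. Grey saddle 66 mm long in y, its end face at base y = -0.055 + this value; brake off it slides with 1 N of friction, the locked brake holds over 40 N. It first touches the stop's buffer 40 to 120 mm from where it starts. Let go with the brake off, it is pushed back by the buffer.
- buffer (a joint): How far the stop's sprung buffer, a black rubber-headed plunger 14 mm across that faces the carriage (base -y), is pressed in, m: 0 free, 0.008 on the bottom. Spring of 1.5 N per mm, no preload: halfway (4 mm) takes 6 N, plus the carriage's 1 N of friction.
- brake (a joint): Angle of the brake lever, rad: 0 fully down (locked), 1.0 fully up. Hinge axis along the base's y; the free end rises and swings to +x as it opens. Over-centre: coming up takes about 8 N at the handle, past 0.25 it springs up to about 0.75; above that it stays where left. Going down, resistance begins at 0.75, is greatest (about 8 N) near 0.5; below 0.15 it snaps down. The brake grips below 0.7.
- lever_grip (a point): Centre of the black round cross-handle at the lever's end, 25 mm long along the base's y with flat ends, 15 mm diameter; it spins freely on the lever, so it can be pinched across its ends and moved along the arc without tilting. From the hinge it lies, lever down, 44 mm towards base -x and 11 mm up (47 mm above the bench); fully up, 79 mm above the bench.
- lever_hinge (a point): Centre of the lever's hinge, on the carriage, 28 mm towards the base's -x from the rail's middle and 36 mm above the bench; moves with the carriage.
- mounted_cast: Yellowish plaster arch model, 59 x 62 x 31 mm, fixed on the carriage's deck; origin at the middle of its underside, 42 mm above the bench. Not to be touched.
- die_crown: Bystander: small die with a crown, 12 x 14 x 25 mm, origin under its centre.
- tape_1: Bystander: roll of tape lying flat, 104 x 102 x 25 mm, origin under its centre.
- polish_wheel_1: Bystander: brown polishing wheel lying flat, 40 mm across, 10 mm high, origin under its centre.
- wax_tin_3: Bystander: round wax tin with a red lid, 50 mm across, 22 mm high, origin under its centre.
- bur_block: Bystander: dark block of burs, 42 x 86 x 50 mm, origin under its centre.
- spirit_burner: Bystander: glass spirit burner, 62 mm across, 69 mm high, origin under its centre.

How it is judged:
By the outcome, as a careful person would: the job done as asked, in the order asked, and still so for the second after the job is handed in, with the robot touching nothing.
It also fails if it takes over 51 s, if anything falls off the work surface, if the arm or the gripper's body presses on something with over 40 N, if the wrist force passes 120 N, or if a joint passes its speed limit or range.

ROBOT

A 6-joint arm with a two-finger parallel gripper is mounted at the origin on a cart in front of the work surface, level with it; the furniture and walls round the work are solid. World frame = base frame: x ahead of the robot, y to its left, z up, the work surface at z = 0. Lengths are in m, angles in rad, forces in N, time in s.
With the tool pointing down it reaches from about 0.275 to 0.85 m from the base axis. Payload 19 kg.
Tool frame: the origin (TCP) lies at the very end of the fingers, on their centre line; the grasp point (between the pads) lies 19 mm behind it; z points along the fingers, y is the line along which they close (so a half turn about z gives the same grasp; the last joint's range is limited). The gripper opens to 85 mm and grips with 20 to 120 N. Pads are 22 mm wide; open, the fingers measure 114 mm over their backs; the gripper's body (76 mm by 85 mm) begins 54 mm behind the grasp point. The pads swing forward as they close: fully open they stand 13 mm farther back than shut.
Start: joints at [1.168, 0.15, 1.437, -0, 1.554, -0.134], TCP at [0.153, 0.554, 0.231] pointing down, gripper open.
Joint ranges: [-2.8, 2.8], [-0.68, 2.1], [0.12, 2.68], [-1.39, 4.53], [0.16, 2.79], [-2.81, 2.81]. Speed limits (rad/s): [1.89, 1.89, 2.22, 3.01, 3.01, 3.01].

INTERFACE

Orientations are given as a unit quaternion [x, y, z, w].
In Python, from bench import ctrl gives the robot as it stands. The module is installed in compiled form; this text tells all that it offers.
- The arm moves only by the tool servo_tool, never from a script. Its argument "increments" is a list of rows, each an object with "xyz": the shift along the tool's x, y, z in mm, a list of three; "twist": the turn, a rotation vector about the tool's x, y, z in degrees, a list of three; "claw": the finger opening in mm, from 0 to 85.4. A call has 1 to 12 rows; each row shifts and turns the commanded pose from where the row before left it, along the tool's axes as they then stand; what a row does not reach is not made up. A row lasts 1/8 s, in which the tool goes at most 62.5 mm and 10.7 degrees, less where a joint would pass 70% of its speed; a pose out of reach is approached as far as the arm can. A call with a gripper value outside its range is refused whole. The fingers move at their own pace and stop on an object; "squeeze" is the grip in N (left out, the last holds). Time passes only in rows, so rows that do not move let the fingers close. It gives the time, the measured TCP pose, the force, the opening and the grip force at its end, in the units of the state.
- ctrl.sense(): the state, without advancing time (a new reading comes with each control period).
- ctrl.capture(name): name is "scene" or "top"; returns a dict with "img" (420x560x3 uint8, red, green, blue), "fx", "fy", "cx", "cy" (pixels), "k1" (the pictures are not rectified: a ray, as slopes to the right and down, at radius r is drawn at 1 + k1 r^2 times it, then the intrinsics apply), "R" (3x3) and "t" (3): a world point X has camera coordinates R X + t. Camera axes: x right, y down, z forward; pixel columns grow to the right and rows downward; lengths in m; the calibration is good to about 2 mm. A picture is of the moment at which its call begins. There is no depth.
- ctrl.finish_job(): hands the job in; it is judged then, once.
The state is a dict: "t": time; "joint_positions": joint angles; "qd": joint speeds; "effort": joint torques, N m; "ee_pos": TCP position; "eef_rot": TCP orientation; "contact_force": force on the tool from outside, world axes, zero at the start; "torque": the same for the moment, N m; "gripper_width": finger opening in m; "gripper_force": force on a finger pad.
Only numpy, scipy, OpenCV 4.12 (cv2) and the standard library are available. Lean on these libraries where they do the work, as an engineer would, in place of code of your own. Each camera call takes 0.05 s, during which the arm holds its last target. There are 200 camera calls.

## Working session

There is one attempt and no reset: what is moved stays moved. The work goes in short steps, Python scripts to look and compute and a tool call to move; the robot and the scene stay as the last step left them, time stands still between calls to the robot, and variables do not carry over. Pictures are saved under pics/ and viewed, at most 10 in all, crops included, and the job is handed in when it is done.

Besides the shell and the picture viewer there is one more tool, called as name([rows], argument=value, ...), one row to a line, values as JSON. servo_tool: Moves the arm, as the interface text tells. Its arguments: {"type":"object","properties":{"increments":{"type":"array"},"squeeze":{"type":"number"}},"required":["increments"]}

```bash
mkdir -p pics; python3 - <<'E'
from bench import ctrl
import cv2,pickle
d={}
for n in("scene","top"):
    c=ctrl.capture(n);d[n]=c;cv2.imwrite(f"pics/{n}0.png",c["img"][:,:,::-1])
    print(n,c["fx"],c["cx"],c["cy"],c["k1"],(-c["R"].T@c["t"]).round(3),c["R"].round(2).tolist())
pickle.dump(d,open("d0.pkl","wb"))
s=ctrl.sense();print(s)
E
```

```text
scene 469.09354886559373 287.460199230979 215.33419859297206 -0.018091624837276866 [ 0.182 -0.518  0.614] [[0.87, -0.5, -0.02], [-0.32, -0.53, -0.78], [0.38, 0.68, -0.62]]
top 429.555848804271 280.9224095980158 216.23871860006417 0.023299655402944583 [0.315 0.098 0.884] [[-0.07, -1.0, 0.0], [-0.97, 0.07, -0.23], [0.23, -0.02, -0.97]]
{'t': 0.1, 'joint_positions': array([ 1.16797004e+00,  1.50911906e-01,  1.43794910e+00, -2.41328883e-05,
        1.55380372e+00, -1.33952005e-01]), 'qd': array([-0.00162849, -0.00223953, -0.00203553,  0.00192642,  0.00205847,
        0.00103878]), 'effort': array([ 5.80251348e-03, -7.14385128e+01, -5.71794999e+01, -1.24309422e-04,
        7.17112111e-03, -3.14597355e-05]), 'ee_pos': array([0.15265861, 0.55413384, 0.23075845]), 'eef_rot': array([ 1.34032321e-01,  9.90976816e-01, -5.20046590e-04, -1.30513092e-04]), 'contact_force': array([-0.01744223,  0.31870614,  0.00143678]), 'torque': array([-0.03907103, -0.02272209, -0.02322615]), 'gripper_force': 0.0, 'gripper_width': 0.08518790261412702}
```

View pics/scene0.png

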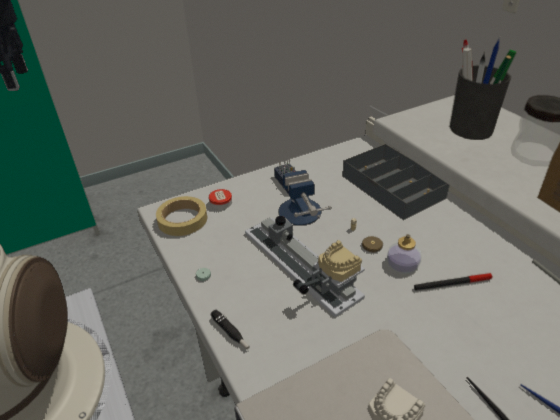

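View pics/top0.png

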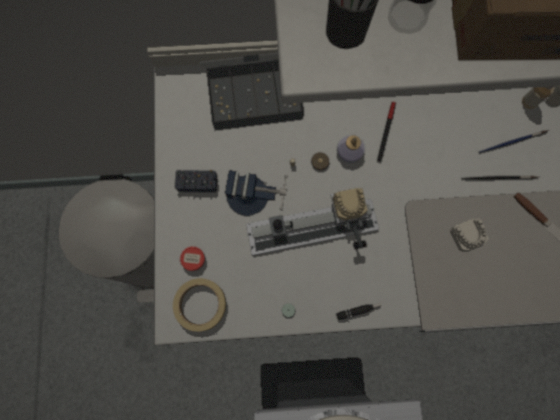

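The scene view shows the slide running from about (250,225) to (355,295), with its lever at (300,287). In the top view the slide spans (250,235) to (375,220), with the handle near (360,244), the cast near (350,205) and the stop near (280,225). Next I'll crop in for detail.

```bash
python3 - <<'E'
import cv2,pickle,numpy as np
d=pickle.load(open("d0.pkl","rb"))
a=d["top"]["img"][170:270,235:395,::-1]; b=d["scene"]["img"][200:320,230:390,::-1]
a=cv2.convertScaleAbs(a,alpha=1.6)
im=np.vstack([cv2.resize(x,None,fx=2.7 if 0 else 2.5,fy=2.5,interpolation=cv2.INTER_CUBIC) for x in(a,b)])
cv2.imwrite("pics/c0.png",im);print(im.shape)
E
```

```text
(550, 400, 3)
```

View pics/c0.png

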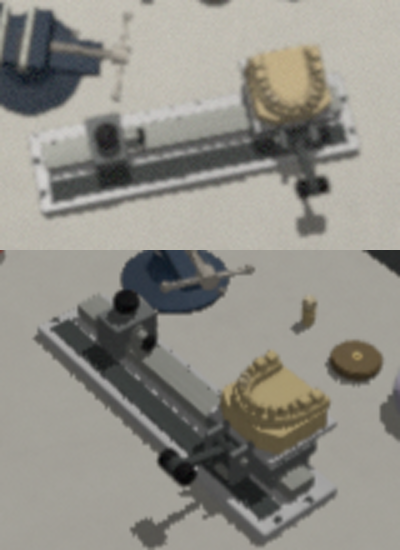

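The crop shows the base plate's four corners, the black handle (top crop about (313,186), scene crop about (177,468)) and the buffer head (top crop about (138,136)). I'll cast rays through these.

```bash
cat >h.py <<'E'
import numpy as np,cv2
def ray(c,u,v):
    K=np.array([[c["fx"],0,c["cx"]],[0,c["fy"],c["cy"]],[0,0,1.]])
    p=cv2.undistortPoints(np.array([[[u,v]]],float),K,np.array([c["k1"],0,0,0,0.]))[0,0]
    return -c["R"].T@c["t"], c["R"].T@np.array([p[0],p[1],1])
def plane(c,u,v,z):
    o,r=ray(c,u,v);return o+r*(z-o[2])/r[2]
def tri(a,b):
    (o1,r1),(o2,r2)=a,b
    s=np.linalg.lstsq(np.c_[r1,-r2],o2-o1,rcond=None)[0]
    p,q=o1+s[0]*r1,o2+s[1]*r2
    return (p+q)/2,np.linalg.norm(p-q)
def proj(c,X):
    p=c["R"]@X+c["t"];x=p[:2]/p[2];x=x*(1+c["k1"]*(x@x));return x*[c["fx"],c["fy"]]+[c["cx"],c["cy"]]
E
python3 - <<'E'
import pickle;from h import *
d=pickle.load(open("d0.pkl","rb"));T,S=d["top"],d["scene"]
tc=lambda x,y:(x/2.5+235,y/2.5+170); sc=lambda x,y:(x/2.5+230,(y-250)/2.5+200)
P=[plane(T,*tc(*p),.01) for p in[(32,135),(45,213),(358,150),(343,75)]]
for p in P:print(p.round(4))
c=sum(P)/4;ax=(P[0]+P[1]-P[2]-P[3])/2;print("centre",c.round(4),"len",np.linalg.norm(ax),"wid",np.linalg.norm(P[0]-P[1]),np.linalg.norm(P[3]-P[2]),"yaw",np.degrees(np.arctan2(-ax[0],ax[1])))
Q=[plane(S,*sc(*p),.01) for p in[(40,328),(262,540),(335,490)]]
for p in Q:print("scene",p.round(4))
for h in[(313,186)]:
  print("handle plane",plane(T,*tc(*h),.047).round(4),"tri",tri(ray(T,*tc(*h)),ray(S,*sc(177,468))), plane(S,*sc(177,468),.047).round(4))
print("handle ends scene",plane(S,*sc(166,461),.047),plane(S,*sc(188,475),.047))
print("buffer",plane(T,*tc(140,136),.03))
E
```

```text
[0.5132 0.1505 0.01  ]
[0.4471 0.1432 0.01  ]
[ 0.4821 -0.1189  0.01  ]
[ 0.5473 -0.1142  0.01  ]
centre [0.4974 0.0152 0.01  ] len 0.2656877004572765 wid 0.06647825190031591 0.06531201563187285 yaw 7.46907324857132
scene [0.4519 0.142  0.01  ]
scene [ 0.4832 -0.1235  0.01  ]
scene [ 0.5497 -0.1133  0.01  ]
handle plane [ 0.4486 -0.0709  0.047 ] tri (array([ 0.4494026 , -0.07103229,  0.04765307]), np.float64(0.0018190543223839159)) [ 0.4507 -0.0706  0.047 ]
handle ends scene [ 0.44764855 -0.0616888   0.047     ] [ 0.45361323 -0.07947033  0.047     ]
buffer [0.50187585 0.06164517 0.03      ]
```

servo_tool([
  {"xyz":[-32,-37,0],"twist":[0,0,0],"claw":60},
  {"xyz":[-32,-37,0],"twist":[0,0,0],"claw":60},
  {"xyz":[-32,-37,0],"twist":[0,0,0],"claw":60},
  {"xyz":[-32,-37,0],"twist":[0,0,0],"claw":60},
  {"xyz":[-32,-37,0],"twist":[0,0,0],"claw":60},
  {"xyz":[-32,-37,0],"twist":[0,0,0],"claw":60},
  {"xyz":[-32,-37,0],"twist":[0,0,0],"claw":60},
  {"xyz":[-32,-37,0],"twist":[0,0,0],"claw":60},
  {"xyz":[-32,-37,0],"twist":[0,0,0],"claw":60},
  {"xyz":[-32,-37,0],"twist":[0,0,0],"claw":60},
  {"xyz":[-32,-37,0],"twist":[0,0,0],"claw":60},
  {"xyz":[-32,-37,0],"twist":[0,0,0],"claw":60},
])

```text
t: 1.6
ee_pos: [0.4053, 0.0226, 0.2313]
eef_rot: [0.134, 0.991, -0.0, 0.0]
contact_force: [0.3, 0.3, -0.0]
gripper_width: 0.0597
gripper_force: 0.0
```

servo_tool([
  {"xyz":[0,0,0],"twist":[0,0,-7.6],"claw":50},
  {"xyz":[0,0,0],"twist":[0,0,-7.6],"claw":50},
  {"xyz":[0,0,0],"twist":[0,0,-7.6],"claw":50},
  {"xyz":[-8,-24.5,0],"twist":[0,0,0],"claw":50},
  {"xyz":[-8,-24.5,20],"twist":[0,0,0],"claw":50},
  {"xyz":[-8,-24.5,35],"twist":[0,0,0],"claw":50},
  {"xyz":[-8,-24.5,35],"twist":[0,0,0],"claw":50},
  {"xyz":[0,0,35],"twist":[0,0,0],"claw":50},
  {"xyz":[0,0,10],"twist":[0,0,0],"claw":50},
  {"xyz":[0,0,0],"twist":[0,0,0],"claw":50},
])

```text
t: 2.85
ee_pos: [0.4493, -0.0686, 0.0966]
eef_rot: [-0.065, 0.998, 0.0, -0.0]
contact_force: [-0.2, -0.2, 1.5]
gripper_width: 0.05
gripper_force: 0.0
```

```bash
python3 - <<'E'
from bench import ctrl
from h import *
s=ctrl.sense();print(s["ee_pos"],s["eef_rot"],s["contact_force"])
S=ctrl.capture("scene");T=ctrl.capture("top")
def crop(c,X,w):
    u,v=map(int,proj(c,np.array(X)));return cv2.resize(cv2.convertScaleAbs(c["img"][v-w:v+w,u-w:u+w,::-1],alpha=1.4),(400,400),interpolation=cv2.INTER_CUBIC),(u,v)
a,p=crop(S,[.45,-.07,.06],50);b,q=crop(T,[.45,-.07,.06],50);print(p,q)
cv2.imwrite("pics/c1.png",np.hstack([a,b]))
E
```

```text
[ 0.44932362 -0.06859691  0.09662238] [-6.46643500e-02  9.97907048e-01  4.82569145e-05 -2.05809043e-04] [-0.24058995 -0.19094646  1.53768079]
(300, 281) (360, 242)
```

View pics/c1.png

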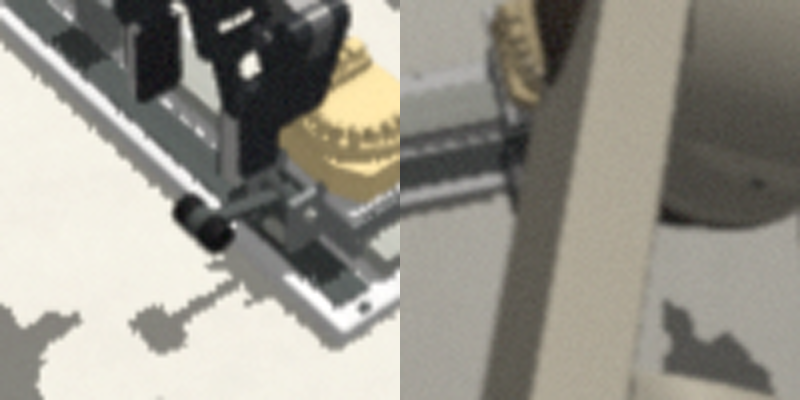

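The scene crop shows the fingertips at (160,95) and (255,165), straddling the handle at (205,222) below them. Alignment is within about 2 mm, so I'll descend and pinch.

servo_tool([
  {"xyz":[0,-2,20],"twist":[0,0,0],"claw":50},
  {"xyz":[0,0,20],"twist":[0,0,0],"claw":50},
  {"xyz":[0,0,18],"twist":[0,0,0],"claw":50},
  {"xyz":[0,0,9],"twist":[0,0,0],"claw":50},
  {"xyz":[0,0,0],"twist":[0,0,0],"claw":35},
  {"xyz":[0,0,0],"twist":[0,0,0],"claw":28},
  {"xyz":[0,0,0],"twist":[0,0,0],"claw":20},
  {"xyz":[0,0,0],"twist":[0,0,0],"claw":20},
  {"xyz":[0,0,0],"twist":[0,0,0],"claw":20},
  {"xyz":[0,0,0],"twist":[0,0,0],"claw":20},
], squeeze=30)

```text
t: 4.2
ee_pos: [0.4497, -0.07, 0.0301]
eef_rot: [-0.065, 0.998, 0.001, 0.0]
contact_force: [-2.9, 10.6, 6.4]
gripper_width: 0.0243
gripper_force: 32.1
```

servo_tool([
  {"xyz":[0,0.7,0],"twist":[0,0,0],"claw":20},
  {"xyz":[-1.3,0,-4.3],"twist":[0,0,0],"claw":20},
  {"xyz":[-1.8,0,-4.2],"twist":[0,0,0],"claw":20},
  {"xyz":[-2.1,0,-4.0],"twist":[0,0,0],"claw":20},
  {"xyz":[-2.5,0,-3.8],"twist":[0,0,0],"claw":20},
  {"xyz":[-2.9,0,-3.5],"twist":[0,0,0],"claw":20},
  {"xyz":[-3.2,0,-3.2],"twist":[0,0,0],"claw":20},
  {"xyz":[-3.5,0,-2.8],"twist":[0,0,0],"claw":20},
  {"xyz":[-3.8,0,-2.5],"twist":[0,0,0],"claw":20},
  {"xyz":[-2.0,0,-1.1],"twist":[0,0,0],"claw":20},
  {"xyz":[0,0,0],"twist":[0,0,0],"claw":20},
  {"xyz":[0,0,0],"twist":[0,0,0],"claw":20},
])

```text
t: 5.7
ee_pos: [0.473, -0.0674, 0.0595]
eef_rot: [-0.064, 0.998, -0.0, 0.001]
contact_force: [-3.2, 1.7, 8.4]
gripper_width: 0.024
gripper_force: 33.2
```

```bash
python3 - <<'E'
from bench import ctrl
from h import *
s=ctrl.sense();print(s["ee_pos"],s["contact_force"],s["gripper_width"])
S=ctrl.capture("scene");u,v=map(int,proj(S,np.array([.46,-.03,.06])))
cv2.imwrite("pics/c2.png",cv2.resize(cv2.convertScaleAbs(S["img"][v-75:v+75,u-100:u+100,::-1],alpha=1.4),(800,600),interpolation=cv2.INTER_CUBIC))
E
```

```text
[ 0.47298858 -0.06741259  0.0594792 ] [-3.17852081  1.65956493  8.43424485] 0.024016006938304267
```

View pics/c2.png

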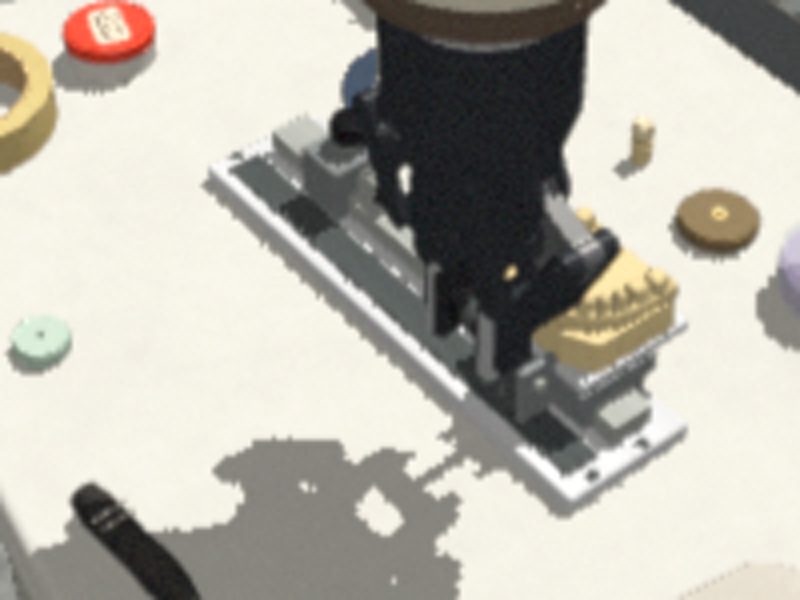

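The lever handle has followed to about 0.85 rad, and the fingers (around (440,310)–(510,350)) are clear of the cast. Now a short test slide.

servo_tool([
  {"xyz":[0,1,0],"twist":[0,0,0],"claw":20},
  {"xyz":[0,2,0],"twist":[0,0,0],"claw":20},
  {"xyz":[0,2,0],"twist":[0,0,0],"claw":20},
  {"xyz":[0,0,0],"twist":[0,0,0],"claw":20},
])

```text
t: 6.25
ee_pos: [0.4723, -0.0624, 0.0594]
eef_rot: [-0.065, 0.998, -0.0, 0.001]
contact_force: [-3.2, 0.0, 7.6]
gripper_width: 0.0243
gripper_force: 33.2
```

servo_tool([
  {"xyz":[0,4,0],"twist":[0,0,0],"claw":20},
  {"xyz":[0,5,0],"twist":[0,0,0],"claw":20},
  {"xyz":[0,5,0],"twist":[0,0,0],"claw":20},
  {"xyz":[0,5,0],"twist":[0,0,0],"claw":20},
  {"xyz":[0,5,0],"twist":[0,0,0],"claw":20},
  {"xyz":[0,5,0],"twist":[0,0,0],"claw":20},
  {"xyz":[0,5,0],"twist":[0,0,0],"claw":20},
  {"xyz":[0,5,0],"twist":[0,0,0],"claw":20},
  {"xyz":[0,5,0],"twist":[0,0,0],"claw":20},
  {"xyz":[0,4,0],"twist":[0,0,0],"claw":20},
  {"xyz":[0,0,0],"twist":[0,0,0],"claw":20},
])

```text
t: 7.62
ee_pos: [0.4659, -0.0146, 0.0595]
eef_rot: [-0.065, 0.998, -0.0, 0.0]
contact_force: [-5.9, 1.1, 10.8]
gripper_width: 0.0245
gripper_force: 33.3
```

```bash
python3 - <<'E'
from bench import ctrl
from h import *
s=ctrl.sense();print(s["ee_pos"],s["contact_force"],s["gripper_width"])
S=ctrl.capture("scene");u,v=map(int,proj(S,np.array([.47,.04,.05])));print(u,v)
cv2.imwrite("pics/c3.png",cv2.resize(cv2.convertScaleAbs(S["img"][v-60:v+60,u-80:u+80,::-1],alpha=1.4),(800,600),interpolation=cv2.INTER_CUBIC))
E
```

```text
[ 0.46592918 -0.01459514  0.05945725] [-5.92663225  1.14052302 10.77197915] 0.02450370397884031
278 242
```

View pics/c3.png

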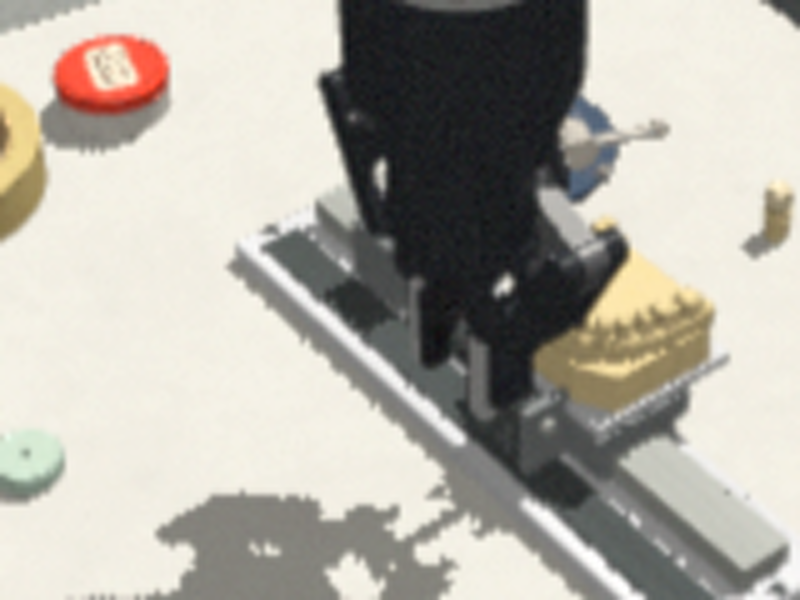

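servo_tool([
  {"xyz":[0.4,0,-0.8],"twist":[0,0,0],"claw":20},
  {"xyz":[0,3,0],"twist":[0,0,0],"claw":20},
  {"xyz":[0,3,0],"twist":[0,0,0],"claw":20},
  {"xyz":[0,3,0],"twist":[0,0,0],"claw":20},
  {"xyz":[0,3,0],"twist":[0,0,0],"claw":20},
  {"xyz":[0,3,0],"twist":[0,0,0],"claw":20},
  {"xyz":[0,1,0],"twist":[0,0,0],"claw":20},
])

```text
t: 8.55
ee_pos: [0.4631, 0.0015, 0.0595]
eef_rot: [-0.065, 0.998, -0.0, -0.0]
contact_force: [4.2, -1.0, -5.3]
gripper_width: 0.024
gripper_force: 31.7
```

servo_tool([
  {"xyz":[-0.1,1.5,0.25],"twist":[0,0,0],"claw":20},
  {"xyz":[0,1.5,0],"twist":[0,0,0],"claw":20},
  {"xyz":[0,1.5,0],"twist":[0,0,0],"claw":20},
  {"xyz":[0,1.5,0],"twist":[0,0,0],"claw":20},
  {"xyz":[0,0,0],"twist":[0,0,0],"claw":20},
])

```text
t: 9.18
ee_pos: [0.4624, 0.0074, 0.0593]
eef_rot: [-0.065, 0.998, 0.0, -0.0]
contact_force: [-0.9, 2.0, 2.3]
gripper_width: 0.0242
gripper_force: 32.5
```

servo_tool([
  {"xyz":[0,1.5,0],"twist":[0,0,0],"claw":20},
  {"xyz":[0,1.5,0],"twist":[0,0,0],"claw":20},
  {"xyz":[0,1.5,0],"twist":[0,0,0],"claw":20},
  {"xyz":[0,0,0],"twist":[0,0,0],"claw":20},
])

```text
t: 9.68
ee_pos: [0.4618, 0.0119, 0.0593]
eef_rot: [-0.065, 0.998, 0.0, -0.0]
contact_force: [-2.6, 0.5, 3.7]
gripper_width: 0.0244
gripper_force: 32.8
```

servo_tool([
  {"xyz":[0,1.5,0],"twist":[0,0,0],"claw":20},
  {"xyz":[0,1.5,0],"twist":[0,0,0],"claw":20},
  {"xyz":[0,0,0],"twist":[0,0,0],"claw":20},
])

```text
t: 10.05
ee_pos: [0.4615, 0.0148, 0.0593]
eef_rot: [-0.065, 0.998, 0.0, -0.0]
contact_force: [-2.6, 0.1, 5.2]
gripper_width: 0.0244
gripper_force: 32.9
```

servo_tool([
  {"xyz":[0.1,1,-0.1],"twist":[0,0,0],"claw":20},
  {"xyz":[0,1,0],"twist":[0,0,0],"claw":20},
  {"xyz":[0,0,0],"twist":[0,0,0],"claw":20},
])

```text
t: 10.42
ee_pos: [0.4611, 0.0168, 0.0593]
eef_rot: [-0.065, 0.998, 0.0, -0.0]
contact_force: [-1.1, 0.7, 2.6]
gripper_width: 0.0243
gripper_force: 32.6
```

servo_tool([
  {"xyz":[0,1,0],"twist":[0,0,0],"claw":20},
  {"xyz":[0,1,0],"twist":[0,0,0],"claw":20},
  {"xyz":[0,0,0],"twist":[0,0,0],"claw":20},
])

```text
t: 10.8
ee_pos: [0.4609, 0.0187, 0.0593]
eef_rot: [-0.065, 0.998, -0.0, -0.0]
contact_force: [-0.5, -0.2, 2.4]
gripper_width: 0.0239
gripper_force: 32.5
```

servo_tool([
  {"xyz":[0,1,0],"twist":[0,0,0],"claw":20},
  {"xyz":[0,1,0],"twist":[0,0,0],"claw":20},
  {"xyz":[0,0,0],"twist":[0,0,0],"claw":20},
])

```text
t: 11.18
ee_pos: [0.4606, 0.0206, 0.0593]
eef_rot: [-0.065, 0.998, -0.0, -0.0]
contact_force: [0.2, -1.4, 2.0]
gripper_width: 0.0243
gripper_force: 32.5
```

servo_tool([
  {"xyz":[0,1,0],"twist":[0,0,0],"claw":20},
  {"xyz":[0,0,0],"twist":[0,0,0],"claw":20},
])

```text
t: 11.42
ee_pos: [0.4605, 0.0215, 0.0593]
eef_rot: [-0.065, 0.998, -0.0, -0.0]
contact_force: [0.1, -3.0, 1.0]
gripper_width: 0.0243
gripper_force: 32.4
```

servo_tool([
  {"xyz":[0,1,0],"twist":[0,0,0],"claw":20},
  {"xyz":[0,0,0],"twist":[0,0,0],"claw":20},
])

```text
t: 11.68
ee_pos: [0.4604, 0.0225, 0.0594]
eef_rot: [-0.065, 0.998, -0.0, -0.0]
contact_force: [-0.3, -3.8, 1.0]
gripper_width: 0.0241
gripper_force: 32.4
```

servo_tool([
  {"xyz":[0,1.2,0],"twist":[0,0,0],"claw":20},
  {"xyz":[0,0,0],"twist":[0,0,0],"claw":20},
  {"xyz":[0,0,0],"twist":[0,0,0],"claw":20},
])

```text
t: 12.05
ee_pos: [0.4603, 0.0237, 0.0594]
eef_rot: [-0.065, 0.998, -0.0, 0.0]
contact_force: [-1.5, -5.7, 1.4]
gripper_width: 0.0244
gripper_force: 32.4
```

servo_tool([
  {"xyz":[2.0,0,1.2],"twist":[0,0,0],"claw":20},
  {"xyz":[3.8,0,2.6],"twist":[0,0,0],"claw":20},
  {"xyz":[3.5,0,2.9],"twist":[0,0,0],"claw":20},
  {"xyz":[3.2,0,3.3],"twist":[0,0,0],"claw":20},
  {"xyz":[2.9,0,3.6],"twist":[0,0,0],"claw":20},
  {"xyz":[2.5,0,3.8],"twist":[0,0,0],"claw":20},
  {"xyz":[2.1,0,4.0],"twist":[0,0,0],"claw":20},
  {"xyz":[1.8,0,4.2],"twist":[0,0,0],"claw":20},
  {"xyz":[1.3,0,4.4],"twist":[0,0,0],"claw":20},
  {"xyz":[0,0,0],"twist":[0,0,0],"claw":20},
])

```text
t: 13.3
ee_pos: [0.4376, 0.0206, 0.0297]
eef_rot: [-0.064, 0.998, -0.0, 0.0]
contact_force: [0.4, -5.7, 7.7]
gripper_width: 0.0239
gripper_force: 33.1
```

servo_tool([
  {"xyz":[0,0,0.8],"twist":[0,0,0],"claw":20},
  {"xyz":[0,0,0],"twist":[0,0,0],"claw":20},
])

```text
t: 13.55
ee_pos: [0.4375, 0.0206, 0.0293]
eef_rot: [-0.065, 0.998, -0.0, 0.0]
contact_force: [-5.4, -6.1, 16.3]
gripper_width: 0.0242
gripper_force: 34.1
```

servo_tool([
  {"xyz":[0,0,-0.4],"twist":[0,0,0],"claw":24},
  {"xyz":[0,0,0],"twist":[0,0,0],"claw":35},
  {"xyz":[0,0,0],"twist":[0,0,0],"claw":50},
  {"xyz":[0,0,0],"twist":[0,0,0],"claw":50},
  {"xyz":[0,0,0],"twist":[0,0,0],"claw":50},
  {"xyz":[0,0,-10],"twist":[0,0,0],"claw":50},
  {"xyz":[0,0,-30],"twist":[0,0,0],"claw":50},
  {"xyz":[0,0,-40],"twist":[0,0,0],"claw":50},
  {"xyz":[10,0,-40],"twist":[0,0,0],"claw":50},
  {"xyz":[40,0,-40],"twist":[0,0,0],"claw":50},
  {"xyz":[30,0,-20],"twist":[0,0,0],"claw":50},
  {"xyz":[0,0,0],"twist":[0,0,0],"claw":50},
])

```text
t: 15.05
ee_pos: [0.3574, 0.0103, 0.2113]
eef_rot: [-0.064, 0.998, -0.001, 0.002]
contact_force: [1.2, -0.4, 0.1]
gripper_width: 0.05
gripper_force: 0.0
```

```bash
python3 - <<'E'
from bench import ctrl
from h import *
s=ctrl.sense();print(s["t"],s["ee_pos"],s["contact_force"])
S=ctrl.capture("scene");u,v=map(int,proj(S,np.array([.47,.03,.05])));print(u,v)
cv2.imwrite("pics/c4.png",cv2.resize(cv2.convertScaleAbs(S["img"][v-60:v+60,u-80:u+80,::-1],alpha=1.4),(800,600),interpolation=cv2.INTER_CUBIC))
E
```

```text
15.05 [0.35743781 0.01033229 0.21126076] [ 1.2384997  -0.44791955  0.11541884]
280 245
```

View pics/c4.png

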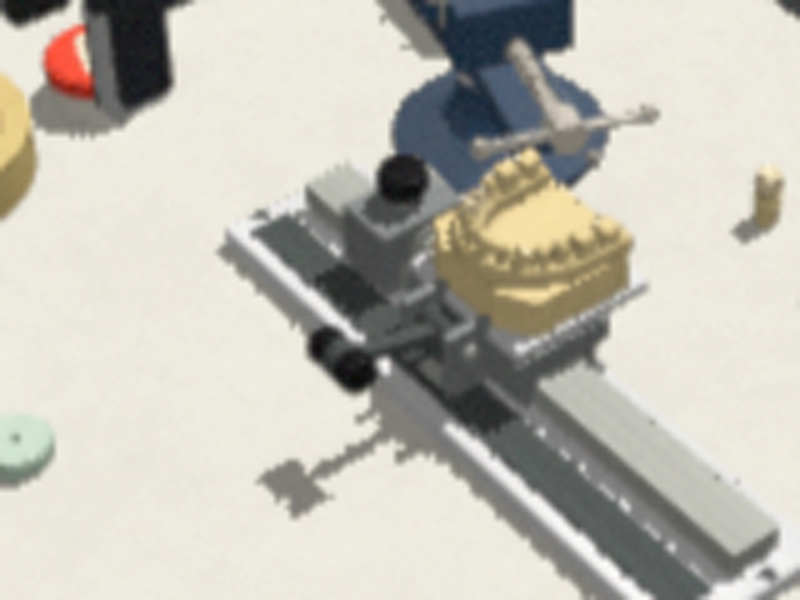

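The lever is down, with the handle at (342,358), and the carriage is up against the stop. I'll check the handle position against the release point, then hand in.

```bash
python3 - <<'E'
from bench import ctrl
from h import *
S=ctrl.capture("scene")
p=plane(S,200+342/5,185+358/5,.0475);print(p,proj(S,np.array([.4376,.0206,.0475])))
if np.linalg.norm(p[:2]-[.4376,.0206])<.005: print(ctrl.finish_job())
E
```

```text
[0.43888789 0.01933046 0.0475    ] [267.4070277  256.42972182]
the job is handed in; nothing more can be done
None
```

The carriage is braked against the buffer, pressed in about 4 mm (judged from roughly 6 N of spring force), with the lever fully down, the arm clear, and the job handed in at about 15 s. A last camera check put the handle within 2 mm of where I let go.

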